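Set the contact pressure on a cell pack

ROBOT

A 6-joint arm with a two-finger parallel gripper is mounted at the origin on the work surface. World frame = base frame: x ahead of the robot, y to its left, z up, the work surface at z = 0. Lengths are in mm, angles in rad, forces in N, time in s.
With the tool pointing down it reaches from about 275 to 750 mm from the base axis. Payload 10.2 kg.
Tool frame: the origin (TCP) lies on the centre line of the jaws, within the pads' length; the fingertips stand 8 mm ahead of it and the grasp point (between the pads) lies 11 mm behind it; z points along the fingers, y is the line along which they close (so a half turn about z gives the same grasp; the last joint's range is limited). The gripper opens to 88 mm and grips with 3 to 60 N. Pads are 18 mm wide; open, the fingers measure 123 mm over their backs; the gripper's body (75 mm by 187 mm) begins 45 mm behind the grasp point.
Start: joints at [1.11, 0.313, 1.498, -0, 1.331, -0.223], TCP at [123.684, 510.229, 207.42] pointing down, gripper open.
Joint ranges: [-2.94, 2.94], [-0.97, 2.17], [0.19, 2.56], [-1.23, 4.37], [0.02, 3.11], [-2.88, 2.88]. Speed limits (rad/s): [2.39, 2.39, 3.01, 3.14, 3.14, 3.14].

INTERFACE

Orientations are given as a 3x3 rotation matrix whose columns are the frame's x, y, z axes.
In Python, from cell import arm gives the robot as it stands.
- The arm moves only by the shell command python3 -m handwheel 'ROWS' [FORCE]. ROWS is JSON, a list of rows, each an object of numbers: "claw": the closure, from 0 (fully open) to 1 (shut); "x", "y", "z": the shift along the world's x, y, z in units of 150 mm (1.0 is 150 mm); "ax", "ay", "az": the turn, a rotation vector about the world's x, y, z in units of pi rad (1.0 is pi rad). In form: [{"claw": .., "x": .., "y": .., "z": .., "ax": .., "ay": .., "az": ..}, ...]. A call has exactly 10 rows; each row shifts and turns the commanded pose from where the row before left it; what a row does not reach is not made up. A row lasts 1/12 s, in which the tool goes at most 41.7 mm and 7.16 degrees, less where a joint would pass 70% of its speed; a pose out of reach is approached as far as the arm can. A call with a number of a shift or a turn outside -1 to 1 is refused whole. A call with a gripper value outside its range is refused whole. The fingers move at their own pace and stop on an object; FORCE is the grip in N (left out, the last holds). Time passes only in rows, so rows that do not move let the fingers close, or fill a call up. It gives the time, the measured TCP pose, the force, the opening and the grip force at its end, in the units of the state.
- arm.state(): the state, without advancing time (a new reading comes with each control period).
- arm.camera(name): name is "side" or "top"; returns a dict with "image" (480x640x3 uint8, red, green, blue), "mtx" (3x3 intrinsics, pixels), "R" (3x3) and "t" (3): a world point X has camera coordinates R X + t. Camera axes: x right, y down, z forward; pixel columns grow to the right and rows downward; lengths in mm; the calibration is good to about 2 mm. A picture is of the moment at which its call begins. There is no depth.
- arm.sign_off(): hands the job in; it is judged then, once.
Trained networks look in a picture, given as the dict that the camera call returned (one of the last four; its "shot" number tells which), for a name from the list of things; names that differ only in an ending like _2 or _b are one class to them, and where a whole thing is asked for, a point or a joint stands for the part that bears it (a point fixed in the world has none). Each returns a list of dicts, best first, with "p" (0 to 1); they miss things now and then, are a little off and sometimes report something else, mostly with a low value. They report only what shows in the picture. A call takes as long as a camera call. They do not tell look-alikes from the thing itself.
- arm.boxes_of(picture, name): "xy" ([column, row] in pixels, amid what is visible of it).
The state is a dict: "clock": time; "joint_positions": joint angles; "joint_velocities": joint speeds; "effort": joint torques, N m; "position": TCP position; "eef_rot": TCP orientation; "contact_force": force on the tool from outside, world axes, zero at the start; "moment": the same for the moment, N m; "grip_width": opening from 0.0 (shut) to 1.0 (fully open); "gripper_force": force on a finger pad.
Only numpy, scipy, OpenCV 4.12 (cv2) and the standard library are available. Lean on these libraries where they do the work, as an engineer would, in place of code of your own. Each camera call takes 0.05 s, during which the arm holds its last target. There are 200 camera calls.

TASK

Lay the blue cell pack in the cradle of the light-blue contact tester and let go of it, then turn the black knob clockwise so that the ram squeezes the pack against the sprung lever, until the tip of the red pointer stands at the tip of the green mark. Squeeze gently: never let the pointer run into the red band (20 N is too much for the pack), and move the pointer only by the knob, never by pushing it or the green mark. Leave the grey pack, the blue tin and the yellow screwdriver where they are.

Things in the scene. Friction and masses are not known exactly. Their poses are not given: they have to be found in the camera images.
- tester: contact tester, fixed, on a light-blue plate 150 (x) x 330 (y) x 12 mm. Origin: centre of its underside, on the bench. Along its y axis from -y to +y: grey gearbox (64 x 64 mm, centred at y -127, top 60 mm up) with the knob; ram; cradle; lever nose; black scale block (114 x 55 mm, centred at x -18, y 129, top 46 mm up). Nothing but the knob is higher than 62 mm (knob top 99 mm).
- cradle_floor (a point): centre of the cradle's flat floor, 30 mm above the bench, over the tester's origin, same axes. Two side guides form a channel 42 mm wide (x), 56 mm long (y), flared at the mouth, 11 mm high, 63 mm over their outsides. The pack lies in it, its 66 mm length along y, either way round, between ram face and lever nose; at the start these leave 7 to 11 mm of slack in all.
- ram: brass disc, 24 mm across, on a steel rod. Origin: centre of its flat face, 43 mm above the bench, facing the tester's +y, at y = -40 mm in the tester's frame when the knob reads 0. The knob drives it +y by some 8 to 12 mm per rad of knob turn (the gear is not calibrated: watch the pointer) and stays where it is left.
- knob (a joint): angle of the knob, rad, 0 to 4; grows as it turns clockwise seen from above, starts between 0 and 0.3. Turning needs about 0.25 N m free and up to 0.4 N m under load; friction holds it where it is left.
- knob_grip (a point): point on the knob's vertical axis (tester x = 0, y = -127 mm), 85 mm above the bench, 14 mm below the top of the knob's upright grip bar and 16 mm above the round skirt. The bar is 44 mm long along this point's x, 14 mm thick along its y, 30 mm tall, black with a white line on top at the -x end; below it a skirt 48 mm across, 8 mm high, on the gearbox.
- lever: sprung lever; origin on its upright axis (tester x -45, y 49 mm), 43 mm up; axes as the tester's at rest. A cranked arm ends in a round brass nose, 12 mm across, on the cradle's centre line, 45 mm from the axis in x, face at tester y 37 mm at rest. The pack turns it anticlockwise from above, 0.17 to 0.27 rad per rad of knob after the slack. Push 3.5 N at first, +2 N per 0.1 rad. Not to be touched.
- pointer_tip (a point): tip of the lever's long red pointer, which points 60 degrees from the tester's +x towards +y at rest; 90 mm from the lever's axis, 56 mm above the bench. The red band on the black scale starts 0.48 rad round from the pointer's rest.
- mark_tip (a point): the tip of the green mark, where the pointer's tip must come to stand: 90 mm from the lever's axis, taken at 56 mm above the bench (the green tab, 18 mm long, 8 mm wide, lies just outside and below it). 0.20 to 0.36 rad round from the pointer's rest. The tab turns stiffly about the lever's axis; leave it as found.
- pack: the blue cell pack: rounded box 38 (x) x 66 (y) x 26 (z) mm, 0.12 kg, white label on top, lying flat on the bench. Origin: centre of its underside.
- spare: the grey cell pack with an orange label, same size as the blue one, origin at the centre of its underside; not to be moved.
- tin: round blue tin, 62 mm across, 40 mm high, origin at the centre of its underside; not to be moved.
- driver: yellow screwdriver, 160 mm long, lying on the bench; not to be moved.
There are look-alikes about, which are no part of the job. There is more than one size of the pack; the one meant has the size given above.

How it is judged:
By the outcome, as a careful person would: the job done as asked, in the order asked, and still so for the second after the job is handed in, with the robot touching nothing.
It also fails if it takes over 58 s, if anything falls off the work surface, if the arm or the gripper's body presses on something with over 40 N, if the wrist force passes 120 N, or if a joint passes its speed limit or range.

## Working session

There is one attempt and no reset: what is moved stays moved. The work goes in short steps, Python scripts to look and compute and a shell command to move; the robot and the scene stay as the last step left them, time stands still between calls to the robot, and variables do not carry over. Pictures are saved under pics/ and viewed, at most 13 in all, crops included, and the job is handed in when it is done.

```bash
mkdir -p pics; ls
cat > h.py <<'E'
import numpy as np, cv2
from cell import arm
def save(p,n): cv2.imwrite('pics/'+n+'.png',p['image'][:,:,::-1])
def ray(p,uv,z):
    K,R,t=map(np.array,(p['mtx'],p['R'],p['t']))
    d=R.T@np.linalg.solve(K,[uv[0],uv[1],1]); c=-R.T@t
    return c+d*(z-c[2])/d[2]
def proj(p,X):
    c=np.array(p['R'])@np.array(X)+np.array(p['t']); q=np.array(p['mtx'])@c; return q[:2]/q[2]
E
python3 - <<'E'
from h import *
for n in('top','side'):
    p=arm.camera(n); save(p,n+'0')
    print(n,np.round(-np.array(p['R']).T@p['t']))
    for k,z in(('tester',30),('pack',26),('spare',26),('tin',40),('driver',10),('knob_grip',99),('pointer_tip',56),('mark_tip',56),('cradle_floor',30),('ram',43)):
        try: print(k,[(np.round(b['xy']).tolist(),round(b['p'],2),np.round(ray(p,b['xy'],z)[:2]).tolist()) for b in arm.boxes_of(p,k)])
        except Exception as e: print(k,e)
E
```

```text
pics
top [481. 134. 895.]
tester [([433.0, 275.0], 0.85, [558.0, -93.0]), ([506.0, 251.0], 0.6, [604.0, -234.0])]
pack [([138.0, 236.0], 0.87, [631.0, 471.0]), ([206.0, 287.0], 0.77, [533.0, 335.0]), ([261.0, 248.0], 0.59, [608.0, 233.0])]
spare [([258.0, 340.0], 0.95, [436.0, 236.0])]
tin [([335.0, 184.0], 0.58, [732.0, 92.0])]
driver [([232.0, 183.0], 0.86, [742.0, 296.0])]
knob_grip [([508.0, 255.0], 0.69, [588.0, -208.0])]
pointer_tip [([405.0, 290.0], 0.72, [527.0, -33.0])]
mark_tip [([364.0, 298.0], 0.62, [512.0, 40.0])]
cradle_floor [([434.0, 271.0], 0.86, [565.0, -96.0])]
ram [([464.0, 263.0], 0.81, [578.0, -148.0])]
side [ 495. -659.  792.]
tester [([306.0, 370.0], 0.86, [561.0, -131.0])]
pack [([267.0, 206.0], 0.88, [536.0, 328.0]), ([298.0, 171.0], 0.85, [626.0, 459.0])]
spare [([226.0, 242.0], 0.92, [437.0, 219.0])]
tin [([372.0, 268.0], 0.97, [723.0, 77.0]), ([335.0, 397.0], 0.61, [598.0, -196.0])]
driver [([357.0, 207.0], 0.9, [746.0, 314.0])]
knob_grip [([336.0, 396.0], 0.6, [592.0, -231.0])]
pointer_tip [([276.0, 323.0], 0.62, [521.0, -45.0])]
mark_tip []
cradle_floor [([307.0, 368.0], 0.77, [563.0, -128.0])]
ram [([226.0, 242.0], 0.67, [439.0, 201.0]), ([316.0, 370.0], 0.47, [575.0, -143.0])]
```

View pics/top0.png

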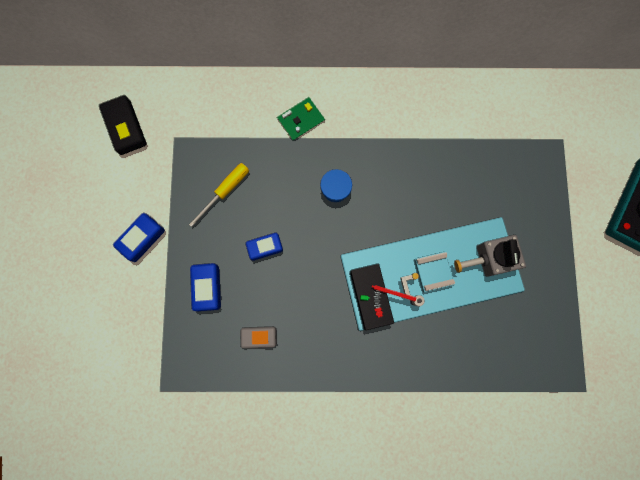

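View pics/side0.png

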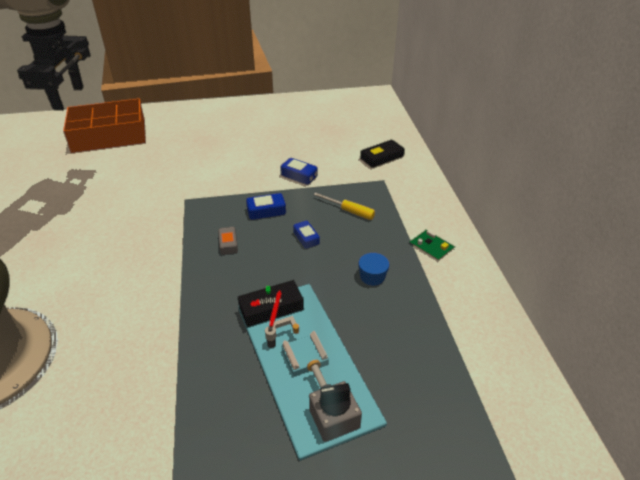

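The blue candidates are at (138,236), (206,287) and (264,246). The first two are clearly larger. The one at (264,246) matches the grey spare's size at (258,338), so I'll check it by fitting the size and viewing a crop. The tester's +y axis points left in the top picture, with the knob at (503,255).

```bash
cat >> h.py <<'E'
from scipy.optimize import minimize
def box(p,q,L=(38,66,26)):
    c,s=np.cos(q[2]),np.sin(q[2]); P=[]
    for a in(-.5,.5):
        for b in(-.5,.5):
            for z in(0,L[2]): P.append(proj(p,[q[0]+c*a*L[0]-s*b*L[1],q[1]+s*a*L[0]+c*b*L[1],z+(q[3] if len(q)>3 else 0)]))
    return np.array(P)
def bluemask(p,uv,r=32):
    h=cv2.cvtColor(p['image'],cv2.COLOR_RGB2HSV); m=((h[...,0]>108)&(h[...,0]<130)&(h[...,1]>120)&(h[...,2]>40)).astype(np.uint8)
    n,l=cv2.connectedComponents(m); u,v=map(int,uv)
    w=l[v-r:v+r,u-r:u+r]; k=np.bincount(w[w>0]).argmax()
    pts=cv2.findNonZero((l==k).astype(np.uint8)); return cv2.convexHull(pts)
def area(p,hull): return cv2.contourArea(hull.astype(np.float32))
def fit(views,q0,L=(38,66,26)):
    def cost(q):
        e=0
        for p,h in views:
            H=cv2.convexHull(box(p,q,L).astype(np.float32)); h=h.astype(np.float32)
            i=cv2.intersectConvexConvex(H,h)[0]; e+=1-i/(cv2.contourArea(H)+cv2.contourArea(h)-i)
        return e
    best=None
    for y in np.arange(0,np.pi,np.pi/8):
        r=minimize(cost,[q0[0],q0[1],y],method='Nelder-Mead',options=dict(initial_simplex=np.array([q0[0],q0[1],y])+np.array([[0,0,0],[8,0,0],[0,8,0],[0,0,.3]])))
        if best is None or r.fun<best.fun: best=r
    return best
def plate(p):
    h=cv2.cvtColor(p['image'],cv2.COLOR_RGB2HSV); m=((h[...,0]>88)&(h[...,0]<104)&(h[...,1]>60)&(h[...,2]>90)).astype(np.uint8)
    n,l,st,_=cv2.connectedComponentsWithStats(m); k=1+st[1:,4].argmax()
    pts=cv2.findNonZero((l==k).astype(np.uint8))[:,0]
    W=np.array([ray(p,u,12)[:2] for u in pts],np.float32)
    return cv2.minAreaRect(W)
E
python3 - <<'E'
from h import *
t=arm.camera('top'); s=arm.camera('side')
print(plate(t),plate(s))
for a,b,q in(((264,246),(307,233),(608,230)),((206,287),(267,206),(533,332)),((138,236),(298,171),(628,465))):
    r=fit([(t,bluemask(t,a)),(s,bluemask(s,b))],q); print(q,np.round(r.x,2),round(r.fun,3))
    for p,u in((t,a),(s,b)):
        r=fit([(p,bluemask(p,u))],q); print('   ',np.round(r.x,2),round(r.fun,3))
im=t['image'][:,:,::-1].copy()
cv2.imwrite('pics/crop.png',np.hstack([cv2.resize(im[225:355,180:310],(400,400),interpolation=2),cv2.resize(im[220:340,390:530][:, :],(400,400*120//140),interpolation=2)[:400].copy() if 0 else cv2.resize(im[240:340,340:440],(400,400),interpolation=2)]))
for n,z in(('knob_grip',99),('pointer_tip',56),('mark_tip',56)):
  for p in(t,s): print(n,[(b['xy'],b['p']) for b in arm.boxes_of(p,n)])
E
```

```text
((564.3619384765625, -95.45928955078125), (149.84017944335938, 329.5810241699219), 13.452644348144531) ((563.0206909179688, -95.64073181152344), (150.0690155029297, 330.6335144042969), 13.397177696228027)
(608, 230) [6.1371e+02 2.2969e+02 2.5000e-01] 0.364
    [613.9  229.25   3.49] 0.091
    [613.22 234.75   3.29] 0.242
(533, 332) [538.43 343.91   1.74] 0.705
    [526.17 342.31   1.75] 0.382
    [536.7  348.51   1.92] 0.309
(628, 465) [628.49 481.62   4.01] 0.494
    [625.28 477.71   0.72] 0.322
    [632.43 480.79   0.91] 0.13
knob_grip [([507.6, 251.7], 0.96)]
knob_grip [([336.5, 397.0], 0.56)]
pointer_tip [([406.0, 291.5], 0.61)]
pointer_tip [([275.7, 322.3], 0.93)]
mark_tip []
mark_tip [([276.2, 324.6], 0.34)]
```

View pics/crop.png

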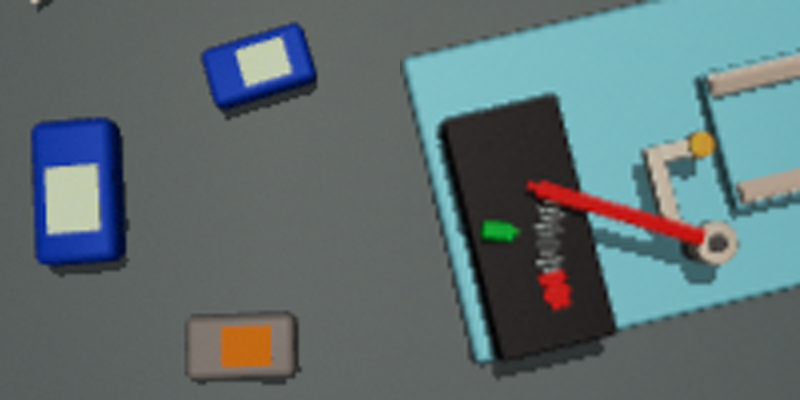

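The crop confirms the choice: the small blue pack, the same size as the spare, is at top pixel (264,246), and the other two blue packs are bigger. The pointer tip is at about (475,286) px and the green mark lies anticlockwise of it.

Run:
```python
from h import *
s=arm.state(); print(s['position'],np.round(s['eef_rot'],3).tolist(),s['clock'],s['grip_width'],s['contact_force'])
t=arm.camera('top')
im=t['image'][:,:,::-1]
def rect(c,r,L,z,im,col):
    pass
c=im.copy()
for q,col in(((613.7,229.5,.25),(0,255,0)),((563.8,-95.5,.2345),(0,0,255))):
    L=(38,66,26) if col[1] else (150,330,12)
    b=box(t,q,L)
    for i in (1,3,5,7): cv2.circle(c,tuple(int(round(v)) for v in b[i]),1,col,-1)
def T(x,y,z):
    a=.2345; return proj(t,[563.8+np.cos(a)*x-np.sin(a)*y,-95.5+np.sin(a)*x+np.cos(a)*y,z])
for P in((0,-127,99),(22,-127,99),(-22,-127,99),(-45,49,56),(-45+45,49+78,56),(0,-40,43),(0,37,43)):
    cv2.circle(c,tuple(int(round(v)) for v in T(*P)),1,(255,0,255),-1)
a=cv2.resize(c[225:275,235:295],(360,300),interpolation=cv2.INTER_NEAREST); b=cv2.resize(c[215:325,340:530],(760,440))
o=np.zeros((600,760,3),np.uint8); o[:440]=b; o[440:600,:192]=cv2.resize(a,(192,160)); 
k=cv2.resize(im[230:285,475:530],(160,160)); o[440:600,200:360]=k
cv2.imwrite('pics/ov.png',o)
```

```text
[123.69521527 510.22474099 207.43623093] [[-0.972, 0.236, 0.0], [0.236, 0.972, -0.0], [-0.0, 0.0, -1.0]] 1.5 0.9978390557131275 [ 0.29348567 -0.4500916   0.67331153]
```

View pics/ov.png

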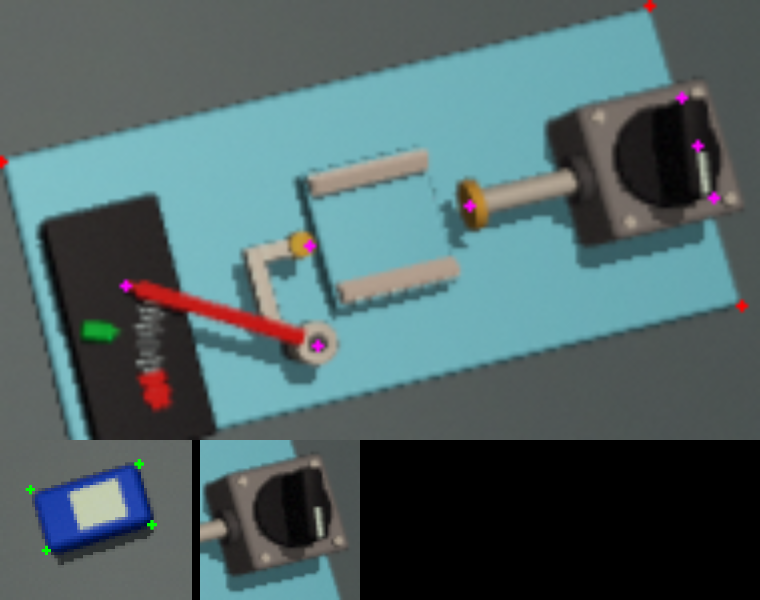

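```bash
python3 -m handwheel '[{"claw":0,"x":0.08,"y":-0.047,"z":0,"ax":0,"ay":0,"az":-0.0172},{"claw":0,"x":0.163,"y":-0.094,"z":0,"ax":0,"ay":0,"az":-0.0172},{"claw":0,"x":0.163,"y":-0.094,"z":0,"ax":0,"ay":0,"az":-0.0172},{"claw":0,"x":0.163,"y":-0.094,"z":0,"ax":0,"ay":0,"az":-0.0172},{"claw":0,"x":0.163,"y":-0.094,"z":0,"ax":0,"ay":0,"az":-0.0172},{"claw":0,"x":0.163,"y":-0.094,"z":0,"ax":0,"ay":0,"az":-0.0172},{"claw":0,"x":0.163,"y":-0.094,"z":0,"ax":0,"ay":0,"az":-0.0172},{"claw":0,"x":0.163,"y":-0.094,"z":0,"ax":0,"ay":0,"az":-0.0172},{"claw":0,"x":0.163,"y":-0.094,"z":0,"ax":0,"ay":0,"az":-0.0172},{"claw":0,"x":0.163,"y":-0.094,"z":0,"ax":0,"ay":0,"az":-0.0172}]' 15
python3 -m handwheel '[{"claw":0,"x":0.18,"y":-0.104,"z":-0.05,"ax":0,"ay":0,"az":-0.02},{"claw":0,"x":0.18,"y":-0.104,"z":-0.05,"ax":0,"ay":0,"az":-0.02},{"claw":0,"x":0.18,"y":-0.104,"z":-0.05,"ax":0,"ay":0,"az":-0.02},{"claw":0,"x":0.18,"y":-0.104,"z":-0.05,"ax":0,"ay":0,"az":-0.02},{"claw":0,"x":0.18,"y":-0.104,"z":-0.05,"ax":0,"ay":0,"az":-0.02},{"claw":0,"x":0.18,"y":-0.104,"z":-0.05,"ax":0,"ay":0,"az":-0.02},{"claw":0,"x":0.18,"y":-0.104,"z":-0.05,"ax":0,"ay":0,"az":-0.02},{"claw":0,"x":0.18,"y":-0.104,"z":-0.05,"ax":0,"ay":0,"az":-0.02},{"claw":0,"x":0.18,"y":-0.104,"z":-0.05,"ax":0,"ay":0,"az":-0.0126},{"claw":0,"x":0,"y":0,"z":0,"ax":0,"ay":0,"az":0}]'
cat > st.py <<'E'
from cell import arm
import numpy as np
s=arm.state(); R=np.array(s['eef_rot']); r=lambda v,k=2: np.round(v,k).tolist()
print(r(s['clock']),'pos',r(s['position']),'yaw_y',r(np.arctan2(R[1,1],R[0,1]),3),'tilt',r(R[:,2],3),'F',r(s['contact_force']),'M',r(s['moment']),'w',r(88*s['grip_width']),'gf',r(s['gripper_force']),'q6',r(s['joint_positions'][5]))
E
python3 st.py
```

```text
clock: 2.38
position: [356.9, 375.4, 207.5]
eef_rot: [[-0.71, 0.704, 0.0], [0.704, 0.71, 0.0], [-0.0, 0.0, -1.0]]
contact_force: [0.3, 0.3, 0.6]
grip_width: 1.003
gripper_force: 0.0
clock: 3.22
position: [601.7, 232.3, 137.5]
eef_rot: [[-0.242, 0.97, -0.002], [0.97, 0.242, -0.001], [-0.001, -0.002, -1.0]]
contact_force: [-0.7, -0.9, -0.8]
grip_width: 1.002
gripper_force: 0.0
3.22 pos [601.68, 232.29, 137.46] yaw_y 0.244 tilt [-0.002, -0.001, -1.0] F [-0.72, -0.94, -0.76] M [-0.1, 0.03, 0.04] w 88.17 gf 0.0 q6 -0.06
```

```bash
python3 -m handwheel '[{"claw":0,"x":0,"y":0,"z":-0.1,"ax":0,"ay":0,"az":0},{"claw":0,"x":0,"y":0,"z":-0.1,"ax":0,"ay":0,"az":0},{"claw":0,"x":0,"y":0,"z":-0.1,"ax":0,"ay":0,"az":0},{"claw":0,"x":0,"y":0,"z":-0.1,"ax":0,"ay":0,"az":0},{"claw":0,"x":0,"y":0,"z":-0.1,"ax":0,"ay":0,"az":0},{"claw":0,"x":0,"y":0,"z":0,"ax":0,"ay":0,"az":0},{"claw":0,"x":0,"y":0,"z":0,"ax":0,"ay":0,"az":0},{"claw":0,"x":0,"y":0,"z":0,"ax":0,"ay":0,"az":0},{"claw":0,"x":0,"y":0,"z":0,"ax":0,"ay":0,"az":0},{"claw":0,"x":0,"y":0,"z":0,"ax":0,"ay":0,"az":0}]' >/dev/null; python3 st.py
```

```text
4.05 pos [599.12, 236.03, 65.96] yaw_y 0.251 tilt [0.002, 0.0, -1.0] F [-0.49, 0.15, -0.11] M [-0.09, 0.02, 0.03] w 87.68 gf 0.0 q6 -0.06
```

```bash
python3 -m handwheel '[{"claw":0,"x":0.048,"y":-0.025,"z":0,"ax":0,"ay":0,"az":0},{"claw":0,"x":0.048,"y":-0.025,"z":0,"ax":0,"ay":0,"az":0},{"claw":0,"x":0,"y":0,"z":-0.1,"ax":0,"ay":0,"az":0},{"claw":0,"x":0,"y":0,"z":-0.1,"ax":0,"ay":0,"az":0},{"claw":0,"x":0,"y":0,"z":-0.07,"ax":0,"ay":0,"az":0},{"claw":0,"x":0,"y":0,"z":-0.023,"ax":0,"ay":0,"az":0},{"claw":0,"x":0,"y":0,"z":0,"ax":0,"ay":0,"az":0},{"claw":0,"x":0,"y":0,"z":0,"ax":0,"ay":0,"az":0},{"claw":1,"x":0,"y":0,"z":0,"ax":0,"ay":0,"az":0},{"claw":1,"x":0,"y":0,"z":0,"ax":0,"ay":0,"az":0}]' >/dev/null; python3 st.py
python3 -m handwheel '[{"claw":1,"x":0,"y":0,"z":0,"ax":0,"ay":0,"az":0},{"claw":1,"x":0,"y":0,"z":0,"ax":0,"ay":0,"az":0},{"claw":1,"x":0,"y":0,"z":0,"ax":0,"ay":0,"az":0},{"claw":1,"x":0,"y":0,"z":0,"ax":0,"ay":0,"az":0},{"claw":1,"x":0,"y":0,"z":0,"ax":0,"ay":0,"az":0},{"claw":1,"x":0,"y":0,"z":0,"ax":0,"ay":0,"az":0},{"claw":1,"x":0,"y":0,"z":0,"ax":0,"ay":0,"az":0},{"claw":1,"x":0,"y":0,"z":0.05,"ax":0,"ay":0,"az":0},{"claw":1,"x":0,"y":0,"z":0.05,"ax":0,"ay":0,"az":0},{"claw":1,"x":0,"y":0,"z":0.05,"ax":0,"ay":0,"az":0}]' 15 >/dev/null; python3 st.py
```

```text
4.88 pos [613.59, 228.5, 21.84] yaw_y 0.25 tilt [0.001, 0.0, -1.0] F [0.09, 0.2, -0.06] M [-0.08, 0.04, 0.03] w 76.73 gf 0.0 q6 -0.07
5.72 pos [613.34, 228.44, 44.61] yaw_y 0.25 tilt [0.001, 0.0, -1.0] F [-0.25, -0.95, 0.25] M [-0.08, -0.01, -0.0] w 10.33 gf 0.0 q6 -0.07
```

Run:
```python
from h import *
t=arm.camera('top'); s=arm.camera('side')
for p in(t,s): print([(b['xy'],b['p']) for b in arm.boxes_of(p,'pack')])
a=cv2.resize(t['image'][200:290,205:325],(400,300)); b=cv2.resize(s['image'][190:280,250:370],(400,300))
cv2.imwrite('pics/g.png',np.hstack([a,b])[:,:,::-1])
```

```text
[([137.3, 236.7], 0.62)]
[([264.4, 208.1], 0.81), ([309.1, 236.5], 0.64)]
```

View pics/g.png

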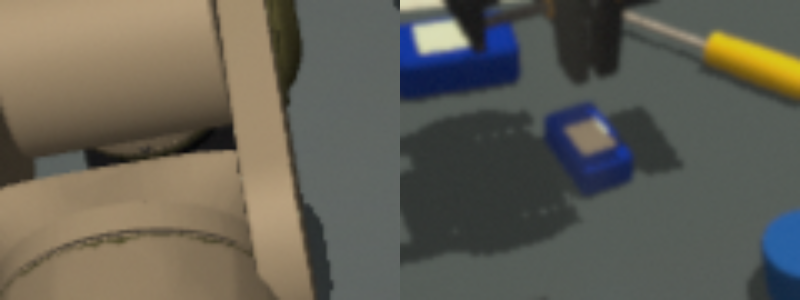

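```bash
python3 st.py
python3 - <<'E'
from h import *
s=arm.camera('side'); 
for X in((613.4,228.4,36.6),(613.7,229,26),(613.7,229,13)): print(X,proj(s,X))
h=bluemask(s,(307,235)); print(h[:,0].min(0),h[:,0].max(0)); print(fit([(s,h)],(613,229)).x)
print(ray(s,(306,214),36.6))
E
```

```text
5.92 pos [613.27, 228.4, 43.86] yaw_y 0.25 tilt [0.001, 0.0, -1.0] F [-0.18, 0.31, -0.58] M [-0.12, 0.06, -0.02] w 0.29 gf 0.0 q6 -0.07
(613.4, 228.4, 36.6) [306.31746814 226.90395474]
(613.7, 229, 26) [306.48308978 230.40246482]
(613.7, 229, 13) [306.56694179 234.8660187 ]
[294 221] [319 247]
[6.13229467e+02 2.35328570e+02 1.80903955e-01]
[619.16954678 273.00498263  36.6       ]
```

Run:
```python
from h import *
s=arm.camera('side'); save(s,'g2')
T=np.array([123.7,510.2,207.4]); y=np.array([.236,.972,0])
for d in(8,-30):
  for k in(-52,52): print(d,k,proj(s,T+k*y-[0,0,d]))
q=arm.state()['joint_positions']; print(np.round(q,3))
im=cv2.imread('pics/side0.png')
cv2.imwrite('pics/g3.png',np.hstack([cv2.resize(im[0:140,0:140],(400,400)),cv2.resize(s['image'][140:260,240:360,::-1],(400,400))]))
```

```text
8 -52 [ 64.24135208 127.03299802]
8 52 [ 83.46185633 104.7252127 ]
-30 -52 [ 58.7603305  111.38694271]
-30 52 [78.71750245 89.62196702]
[ 0.178  0.748  1.252 -0.     1.143 -0.073]
```

View pics/g3.png

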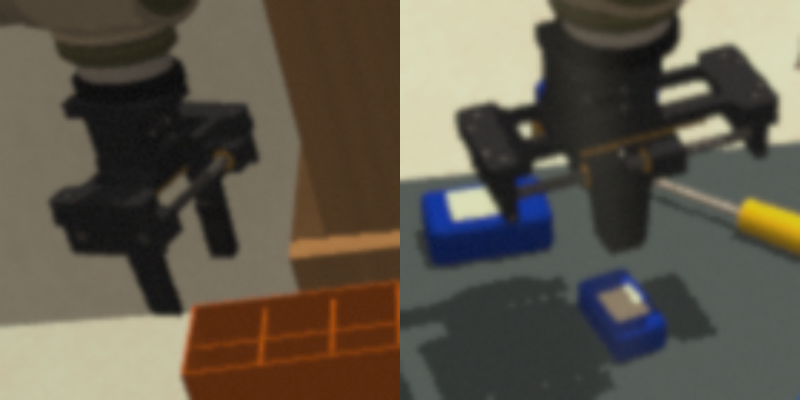

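The side view shows the pack untouched at (307,235), with the closed fingertips hanging at (306,214). At the reported TCP they should be at (306,227). The start picture shows the same shift, so the real fingertips sit about 38 mm higher than the stated geometry. I'll open the gripper and find the true bench height by a gentle touch around the pack.

```bash
python3 -m handwheel '[{"claw":0,"x":0,"y":0,"z":0,"ax":0,"ay":0,"az":0},{"claw":0,"x":0,"y":0,"z":0,"ax":0,"ay":0,"az":0},{"claw":0,"x":0,"y":0,"z":0,"ax":0,"ay":0,"az":0},{"claw":0,"x":0,"y":0,"z":0,"ax":0,"ay":0,"az":0},{"claw":0,"x":0,"y":0,"z":0,"ax":0,"ay":0,"az":0},{"claw":0,"x":0,"y":0,"z":0,"ax":0,"ay":0,"az":0},{"claw":0,"x":0,"y":0,"z":0,"ax":0,"ay":0,"az":0},{"claw":0,"x":0,"y":0,"z":0,"ax":0,"ay":0,"az":0},{"claw":0,"x":0,"y":0,"z":0,"ax":0,"ay":0,"az":0},{"claw":0,"x":0,"y":0,"z":-0.02,"ax":0,"ay":0,"az":0}]' >/dev/null; python3 st.py
python3 -m handwheel '[{"claw":0,"x":0,"y":0,"z":-0.05,"ax":0,"ay":0,"az":0},{"claw":0,"x":0,"y":0,"z":-0.05,"ax":0,"ay":0,"az":0},{"claw":0,"x":0,"y":0,"z":-0.03,"ax":0,"ay":0,"az":0},{"claw":0,"x":0,"y":0,"z":-0.02,"ax":0,"ay":0,"az":0},{"claw":0,"x":0,"y":0,"z":-0.02,"ax":0,"ay":0,"az":0},{"claw":0,"x":0,"y":0,"z":-0.02,"ax":0,"ay":0,"az":0},{"claw":0,"x":0,"y":0,"z":-0.02,"ax":0,"ay":0,"az":0},{"claw":0,"x":0,"y":0,"z":-0.02,"ax":0,"ay":0,"az":0},{"claw":0,"x":0,"y":0,"z":0,"ax":0,"ay":0,"az":0},{"claw":0,"x":0,"y":0,"z":0,"ax":0,"ay":0,"az":0}]' >/dev/null; python3 st.py
```

```text
6.85 pos [613.45, 228.46, 40.92] yaw_y 0.25 tilt [0.001, 0.0, -1.0] F [0.03, -0.05, 0.97] M [-0.0, 0.0, -0.0] w 65.05 gf 0.0 q6 -0.07
7.68 pos [613.1, 228.36, 5.91] yaw_y 0.25 tilt [-0.0, -0.0, -1.0] F [0.05, 0.78, -1.37] M [-0.03, 0.1, -0.02] w 88.13 gf 0.0 q6 -0.07
```

```bash
python3 -m handwheel '[{"claw":0,"x":0,"y":0,"z":-0.02,"ax":0,"ay":0,"az":0},{"claw":0,"x":0,"y":0,"z":-0.02,"ax":0,"ay":0,"az":0},{"claw":0,"x":0,"y":0,"z":-0.02,"ax":0,"ay":0,"az":0},{"claw":0,"x":0,"y":0,"z":-0.02,"ax":0,"ay":0,"az":0},{"claw":0,"x":0,"y":0,"z":-0.02,"ax":0,"ay":0,"az":0},{"claw":0,"x":0,"y":0,"z":-0.02,"ax":0,"ay":0,"az":0},{"claw":0,"x":0,"y":0,"z":0,"ax":0,"ay":0,"az":0},{"claw":0,"x":0,"y":0,"z":0,"ax":0,"ay":0,"az":0},{"claw":0,"x":0,"y":0,"z":0,"ax":0,"ay":0,"az":0},{"claw":0,"x":0,"y":0,"z":0,"ax":0,"ay":0,"az":0}]' >/dev/null; python3 st.py
python3 - <<'E'
from h import *
s=arm.camera('side'); save(s,'d1')
cv2.imwrite('pics/d1c.png',cv2.resize(s['image'][170:260,240:360,::-1],(800,600),interpolation=cv2.INTER_CUBIC))
T=np.array(arm.state()['position']); y=np.array([.969,.247,0])
for d in(8,-30): print([proj(s,T+k*y-[0,0,d]).round(1).tolist() for k in(-52,52)])
E
```

```text
8.52 pos [613.25, 228.41, -11.86] yaw_y 0.25 tilt [0.0, 0.0, -1.0] F [0.64, 0.13, -0.14] M [-0.03, 0.02, -0.05] w 88.26 gf 0.0 q6 -0.07
[[285.0, 252.3], [327.7, 239.9]]
[[284.3, 239.5], [327.9, 227.2]]
```

View pics/d1c.png

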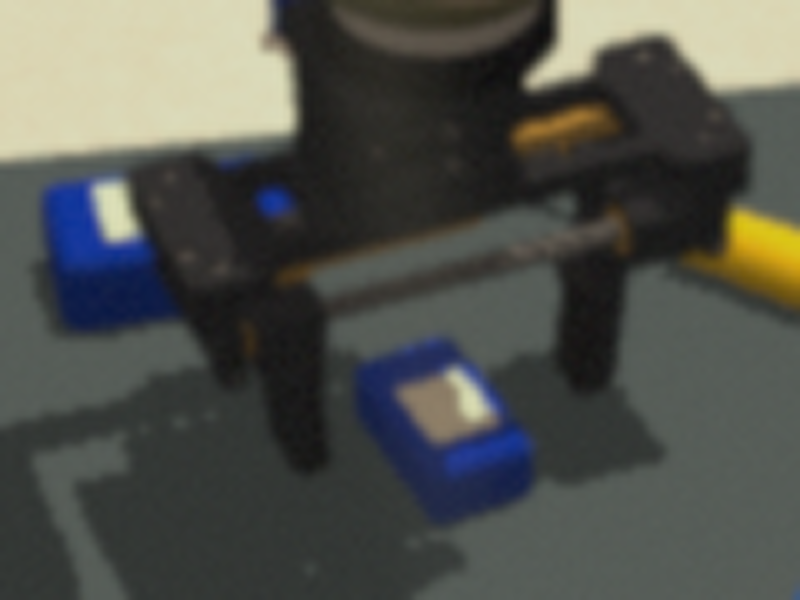

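The fingertips straddle the pack at crop (305,468) and (588,388), so the tips are about 18 mm up with TCP z reading -12. The pack is centred between them. Next I'll touch the bench gently to fix the offset.

```bash
python3 -m handwheel '[{"claw":0,"x":0,"y":0,"z":-0.03,"ax":0,"ay":0,"az":0},{"claw":0,"x":0,"y":0,"z":-0.02,"ax":0,"ay":0,"az":0},{"claw":0,"x":0,"y":0,"z":-0.01,"ax":0,"ay":0,"az":0},{"claw":0,"x":0,"y":0,"z":-0.01,"ax":0,"ay":0,"az":0},{"claw":0,"x":0,"y":0,"z":-0.01,"ax":0,"ay":0,"az":0},{"claw":0,"x":0,"y":0,"z":0,"ax":0,"ay":0,"az":0},{"claw":0,"x":0,"y":0,"z":0,"ax":0,"ay":0,"az":0},{"claw":0,"x":0,"y":0,"z":0,"ax":0,"ay":0,"az":0},{"claw":0,"x":0,"y":0,"z":0,"ax":0,"ay":0,"az":0},{"claw":0,"x":0,"y":0,"z":0,"ax":0,"ay":0,"az":0}]' >/dev/null; python3 st.py
python3 -m handwheel '[{"claw":0,"x":0,"y":0,"z":-0.01,"ax":0,"ay":0,"az":0},{"claw":0,"x":0,"y":0,"z":0,"ax":0,"ay":0,"az":0},{"claw":0,"x":0,"y":0,"z":0,"ax":0,"ay":0,"az":0},{"claw":0,"x":0,"y":0,"z":-0.01,"ax":0,"ay":0,"az":0},{"claw":0,"x":0,"y":0,"z":0,"ax":0,"ay":0,"az":0},{"claw":0,"x":0,"y":0,"z":0,"ax":0,"ay":0,"az":0},{"claw":0,"x":0,"y":0,"z":0,"ax":0,"ay":0,"az":0},{"claw":0,"x":0,"y":0,"z":0,"ax":0,"ay":0,"az":0},{"claw":0,"x":0,"y":0,"z":0,"ax":0,"ay":0,"az":0},{"claw":0,"x":0,"y":0,"z":0,"ax":0,"ay":0,"az":0}]' >/dev/null; python3 st.py
```

```text
9.4 pos [613.18, 228.39, -23.91] yaw_y 0.25 tilt [0.0, 0.0, -1.0] F [0.45, -0.24, 0.16] M [-0.07, 0.07, -0.03] w 88.21 gf 0.0 q6 -0.07
10.23 pos [613.16, 228.37, -26.98] yaw_y 0.25 tilt [0.0, 0.0, -1.0] F [-0.7, -0.61, 0.35] M [-0.05, 0.07, -0.03] w 87.85 gf 0.0 q6 -0.07
```

```bash
python3 -m handwheel '[{"claw":0,"x":0,"y":0,"z":-0.01,"ax":0,"ay":0,"az":0},{"claw":0,"x":0,"y":0,"z":0,"ax":0,"ay":0,"az":0},{"claw":0,"x":0,"y":0,"z":0,"ax":0,"ay":0,"az":0},{"claw":0,"x":0,"y":0,"z":0,"ax":0,"ay":0,"az":0},{"claw":0,"x":0,"y":0,"z":-0.01,"ax":0,"ay":0,"az":0},{"claw":0,"x":0,"y":0,"z":0,"ax":0,"ay":0,"az":0},{"claw":0,"x":0,"y":0,"z":0,"ax":0,"ay":0,"az":0},{"claw":0,"x":0,"y":0,"z":0,"ax":0,"ay":0,"az":0},{"claw":0,"x":0,"y":0,"z":0,"ax":0,"ay":0,"az":0},{"claw":0,"x":0,"y":0,"z":0,"ax":0,"ay":0,"az":0}]' >/dev/null; python3 st.py
```

```text
11.07 pos [613.18, 228.37, -29.99] yaw_y 0.25 tilt [0.0, 0.0, -1.0] F [-0.18, 0.14, 0.71] M [-0.11, 0.03, -0.0] w 88.03 gf 0.0 q6 -0.07
```

```bash
python3 -m handwheel '[{"claw":0,"x":0,"y":0,"z":-0.01,"ax":0,"ay":0,"az":0},{"claw":0,"x":0,"y":0,"z":0,"ax":0,"ay":0,"az":0},{"claw":0,"x":0,"y":0,"z":0,"ax":0,"ay":0,"az":0},{"claw":0,"x":0,"y":0,"z":-0.01,"ax":0,"ay":0,"az":0},{"claw":0,"x":0,"y":0,"z":0,"ax":0,"ay":0,"az":0},{"claw":0,"x":0,"y":0,"z":0,"ax":0,"ay":0,"az":0},{"claw":0,"x":0,"y":0,"z":0,"ax":0,"ay":0,"az":0},{"claw":0,"x":0,"y":0,"z":0,"ax":0,"ay":0,"az":0},{"claw":0,"x":0,"y":0,"z":0,"ax":0,"ay":0,"az":0},{"claw":0,"x":0,"y":0,"z":0,"ax":0,"ay":0,"az":0}]' >/dev/null; python3 st.py
```

```text
11.9 pos [613.41, 228.46, -30.89] yaw_y 0.251 tilt [0.001, -0.0, -1.0] F [-7.08, -1.7, 17.17] M [-0.46, 1.45, -0.02] w 87.8 gf 8.41 q6 -0.07
```

```bash
python3 -m handwheel '[{"claw":0,"x":0,"y":0,"z":0.053,"ax":0,"ay":0,"az":0},{"claw":0,"x":0,"y":0,"z":0.054,"ax":0,"ay":0,"az":0},{"claw":0,"x":0,"y":0,"z":0,"ax":0,"ay":0,"az":0},{"claw":1,"x":0,"y":0,"z":0,"ax":0,"ay":0,"az":0},{"claw":1,"x":0,"y":0,"z":0,"ax":0,"ay":0,"az":0},{"claw":1,"x":0,"y":0,"z":0,"ax":0,"ay":0,"az":0},{"claw":1,"x":0,"y":0,"z":0,"ax":0,"ay":0,"az":0},{"claw":1,"x":0,"y":0,"z":0,"ax":0,"ay":0,"az":0},{"claw":1,"x":0,"y":0,"z":0,"ax":0,"ay":0,"az":0},{"claw":1,"x":0,"y":0,"z":0,"ax":0,"ay":0,"az":0}]' 12 >/dev/null; python3 st.py
```

```text
12.73 pos [613.11, 228.35, -17.09] yaw_y 0.25 tilt [-0.0, -0.0, -1.0] F [0.32, 0.31, -0.84] M [-0.04, 0.07, -0.03] w 43.55 gf 0.0 q6 -0.07
```

```bash
python3 -m handwheel '[{"claw":1,"x":0,"y":0,"z":0,"ax":0,"ay":0,"az":0},{"claw":1,"x":0,"y":0,"z":0,"ax":0,"ay":0,"az":0},{"claw":1,"x":0,"y":0,"z":0,"ax":0,"ay":0,"az":0},{"claw":1,"x":0,"y":0,"z":0.06,"ax":0,"ay":0,"az":0},{"claw":1,"x":0,"y":0,"z":0.09,"ax":0,"ay":0,"az":0},{"claw":1,"x":0,"y":0,"z":0.1,"ax":0,"ay":0,"az":0},{"claw":1,"x":0,"y":0,"z":0.1,"ax":0,"ay":0,"az":0},{"claw":1,"x":0,"y":0,"z":0.1,"ax":0,"ay":0,"az":0},{"claw":1,"x":0,"y":0,"z":0.1,"ax":0,"ay":0,"az":0},{"claw":1,"x":0,"y":0,"z":0.05,"ax":0,"ay":0,"az":0}]' >/dev/null; python3 st.py
```

```text
13.57 pos [614.09, 228.61, 76.44] yaw_y 0.251 tilt [0.004, 0.001, -1.0] F [0.01, -0.05, -1.63] M [-0.14, 0.02, -0.02] w 38.3 gf 11.79 q6 -0.07
```

```bash
python3 -m handwheel '[{"claw":1,"x":-0.012,"y":-0.08,"z":0,"ax":0,"ay":0,"az":0},{"claw":1,"x":-0.024,"y":-0.16,"z":0,"ax":0,"ay":0,"az":0},{"claw":1,"x":-0.024,"y":-0.16,"z":0,"ax":0,"ay":0,"az":0},{"claw":1,"x":-0.024,"y":-0.16,"z":0,"ax":0,"ay":0,"az":0},{"claw":1,"x":-0.024,"y":-0.16,"z":0,"ax":0,"ay":0,"az":0},{"claw":1,"x":-0.024,"y":-0.16,"z":0,"ax":0,"ay":0,"az":0},{"claw":1,"x":-0.024,"y":-0.16,"z":0,"ax":0,"ay":0,"az":0},{"claw":1,"x":-0.024,"y":-0.16,"z":0,"ax":0,"ay":0,"az":0},{"claw":1,"x":-0.024,"y":-0.16,"z":0,"ax":0,"ay":0,"az":0},{"claw":1,"x":-0.024,"y":-0.16,"z":0,"ax":0,"ay":0,"az":0}]' >/dev/null
python3 -m handwheel '[{"claw":1,"x":-0.024,"y":-0.16,"z":0,"ax":0,"ay":0,"az":0},{"claw":1,"x":-0.024,"y":-0.16,"z":0,"ax":0,"ay":0,"az":0},{"claw":1,"x":-0.024,"y":-0.16,"z":0,"ax":0,"ay":0,"az":-0.005},{"claw":1,"x":-0.02,"y":-0.12,"z":0,"ax":0,"ay":0,"az":0},{"claw":1,"x":0,"y":-0.05,"z":0,"ax":0,"ay":0,"az":0},{"claw":1,"x":0,"y":0,"z":0,"ax":0,"ay":0,"az":0},{"claw":1,"x":0,"y":0,"z":0,"ax":0,"ay":0,"az":0},{"claw":1,"x":0,"y":0,"z":0,"ax":0,"ay":0,"az":0},{"claw":1,"x":0,"y":0,"z":0,"ax":0,"ay":0,"az":0},{"claw":1,"x":0,"y":0,"z":0,"ax":0,"ay":0,"az":0}]' >/dev/null; python3 st.py
```

```text
15.23 pos [565.2, -96.24, 72.99] yaw_y 0.236 tilt [-0.0, 0.0, -1.0] F [0.21, 0.63, -1.15] M [-0.07, 0.05, -0.04] w 37.98 gf 11.79 q6 -0.61
```

```bash
python3 -m handwheel '[{"claw":1,"x":-0.007,"y":-0.005,"z":-0.05,"ax":0,"ay":0,"az":0},{"claw":1,"x":0,"y":0,"z":-0.07,"ax":0,"ay":0,"az":0},{"claw":1,"x":0,"y":0,"z":-0.07,"ax":0,"ay":0,"az":0},{"claw":1,"x":0,"y":0,"z":-0.06,"ax":0,"ay":0,"az":0},{"claw":1,"x":0,"y":0,"z":-0.03,"ax":0,"ay":0,"az":0},{"claw":1,"x":0,"y":0,"z":0,"ax":0,"ay":0,"az":0},{"claw":1,"x":0,"y":0,"z":0,"ax":0,"ay":0,"az":0},{"claw":1,"x":0,"y":0,"z":0,"ax":0,"ay":0,"az":0},{"claw":1,"x":0,"y":0,"z":0,"ax":0,"ay":0,"az":0},{"claw":1,"x":0,"y":0,"z":0,"ax":0,"ay":0,"az":0}]' >/dev/null; python3 st.py
python3 - <<'E'
from h import *
s=arm.camera('side'); c=s['image'][:,:,::-1].copy()
a=.2345
def T(x,y,z): return proj(s,[563.8+np.cos(a)*x-np.sin(a)*y,-95.5+np.sin(a)*x+np.cos(a)*y,z])
z=arm.state()['position'][2]+17
for k,col in((-33,(0,255,0)),(33,(0,255,255))):
  for x in(-19,19):
    for zz in(0,26): cv2.circle(c,tuple(int(round(v)) for v in T(x,k-1.5,z+zz)),0,col,-1)
cv2.imwrite('pics/e1.png',cv2.resize(c[300:420,230:390],(800,600),interpolation=cv2.INTER_NEAREST))
E
```

```text
16.07 pos [564.32, -97.98, 31.46] yaw_y 0.235 tilt [0.001, -0.0, -1.0] F [-0.39, 0.25, -1.21] M [-0.04, 0.0, -0.0] w 38.21 gf 11.79 q6 -0.61
```

View pics/e1.png

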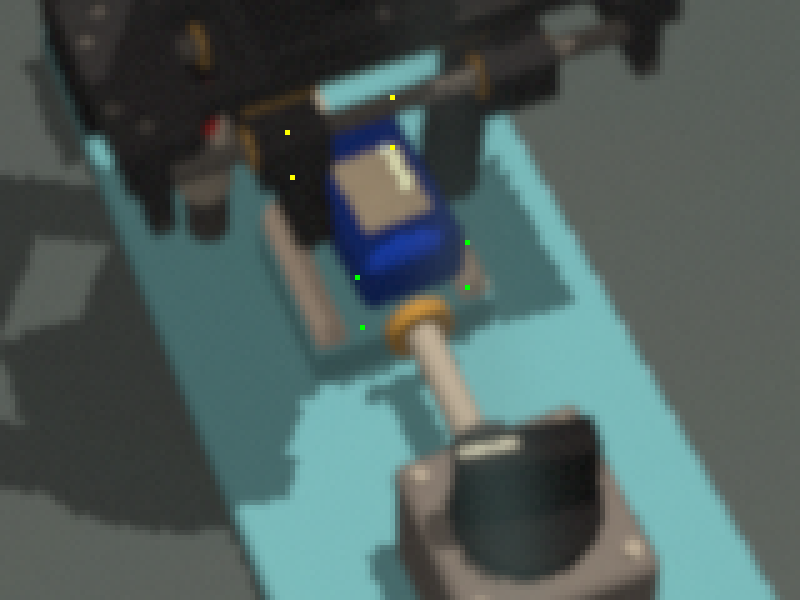

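Run:
```python
from h import *
t=arm.camera('side')
im=cv2.imread('pics/top0.png'); si=cv2.imread('pics/side0.png'); 
def lab(img,x0,x1,y0,y1):
    c=img[y0:y1,x0:x1].astype(int); b,g,r=c[...,0],c[...,1],c[...,2]
    m=((r>130)&(g>120)&(b>90)&(r>=b)).astype(np.uint8)
    n,l,st,ce=cv2.connectedComponentsWithStats(m); k=1+st[1:,4].argmax(); return ce[k]+[x0,y0],st[k]
top=arm.camera('top')
u,s1=lab(im,245,285,232,262); v,s2=lab(si,290,325,218,250)
print(u,s1,ray(top,u,26)); print(v,s2,ray(t,v,26))
w=np.array([306.4,337.6])
for z in(66,74.5,82): print(z,ray(t,w,z))
print(np.array(top['mtx']).round(), )
```

```text
[265.12716763 244.55491329] [ 12   6  17  15 173] [615.31093108 225.92840476  26.        ]
[306.62352941 230.62352941] [10  8 14 10 85] [613.89675472 228.21109882  26.        ]
66 [567.17319865 -93.2156474   66.        ]
74.5 [566.33200955 -99.84006004  74.5       ]
82 [ 565.58978388 -105.68513002   82.        ]
[[459.   0. 316.]
 [  0. 459. 239.]
 [  0.   0.   1.]]
```

The pack is square over the channel. The label offset from the TCP matches the one before the grasp, so nothing slipped, and the ends clear the ram at (420,315) and the nose. I'll lower it now.

```bash
python3 -m handwheel '[{"claw":1,"x":0,"y":0,"z":-0.03,"ax":0,"ay":0,"az":0},{"claw":1,"x":0,"y":0,"z":-0.03,"ax":0,"ay":0,"az":0},{"claw":1,"x":0,"y":0,"z":-0.02,"ax":0,"ay":0,"az":0},{"claw":1,"x":0,"y":0,"z":-0.02,"ax":0,"ay":0,"az":0},{"claw":1,"x":0,"y":0,"z":-0.01,"ax":0,"ay":0,"az":0},{"claw":1,"x":0,"y":0,"z":-0.005,"ax":0,"ay":0,"az":0},{"claw":1,"x":0,"y":0,"z":0,"ax":0,"ay":0,"az":0},{"claw":1,"x":0,"y":0,"z":0,"ax":0,"ay":0,"az":0},{"claw":1,"x":0,"y":0,"z":0,"ax":0,"ay":0,"az":0},{"claw":1,"x":0,"y":0,"z":0,"ax":0,"ay":0,"az":0}]' >/dev/null; python3 st.py
```

```text
17.05 pos [564.15, -97.89, 13.92] yaw_y 0.235 tilt [0.0, -0.0, -1.0] F [-0.09, -0.39, -0.79] M [-0.08, 0.06, 0.04] w 38.38 gf 11.79 q6 -0.61
```

```bash
python3 -m handwheel '[{"claw":1,"x":0,"y":0,"z":-0.006,"ax":0,"ay":0,"az":0},{"claw":1,"x":0,"y":0,"z":0,"ax":0,"ay":0,"az":0},{"claw":0.7,"x":0,"y":0,"z":0,"ax":0,"ay":0,"az":0},{"claw":0.4,"x":0,"y":0,"z":0,"ax":0,"ay":0,"az":0},{"claw":0.2,"x":0,"y":0,"z":0,"ax":0,"ay":0,"az":0},{"claw":0.2,"x":0,"y":0,"z":0,"ax":0,"ay":0,"az":0},{"claw":0.2,"x":0,"y":0,"z":0,"ax":0,"ay":0,"az":0},{"claw":0.2,"x":0,"y":0,"z":0.05,"ax":0,"ay":0,"az":0},{"claw":0.2,"x":0,"y":0,"z":0.15,"ax":0,"ay":0,"az":0},{"claw":0.2,"x":0,"y":0,"z":0.25,"ax":0,"ay":0,"az":0}]' >/dev/null; python3 st.py
```

```text
17.88 pos [562.31, -97.27, 78.85] yaw_y 0.235 tilt [-0.006, 0.002, -1.0] F [0.36, -0.26, 0.02] M [-0.09, 0.04, 0.04] w 69.9 gf 0.0 q6 -0.61
```

```bash
python3 -m handwheel '[{"claw":0.2,"x":0,"y":0,"z":0.08,"ax":0,"ay":0,"az":0.03},{"claw":0.2,"x":0,"y":0,"z":0.06,"ax":0,"ay":0,"az":0.03},{"claw":0.2,"x":0.02,"y":-0.08,"z":0,"ax":0,"ay":0,"az":0.03},{"claw":0.2,"x":0.02,"y":-0.08,"z":0,"ax":0,"ay":0,"az":0.03},{"claw":0.2,"x":0.02,"y":-0.08,"z":0,"ax":0,"ay":0,"az":0.03},{"claw":0.2,"x":0.02,"y":-0.08,"z":0,"ax":0,"ay":0,"az":0.03},{"claw":0.2,"x":0.02,"y":-0.08,"z":0,"ax":0,"ay":0,"az":0.03},{"claw":0.2,"x":0.02,"y":-0.08,"z":0,"ax":0,"ay":0,"az":0.03},{"claw":0.2,"x":0.02,"y":-0.08,"z":0,"ax":0,"ay":0,"az":0.03},{"claw":0.2,"x":0.02,"y":-0.08,"z":0,"ax":0,"ay":0,"az":0.03}]' >/dev/null
python3 -m handwheel '[{"claw":0.2,"x":0.02,"y":-0.08,"z":0,"ax":0,"ay":0,"az":0.03},{"claw":0.2,"x":0.02,"y":-0.08,"z":0,"ax":0,"ay":0,"az":0.03},{"claw":0.2,"x":0,"y":0,"z":0,"ax":0,"ay":0,"az":0.03},{"claw":0.2,"x":0,"y":0,"z":0,"ax":0,"ay":0,"az":0.03},{"claw":0.2,"x":0,"y":0,"z":0,"ax":0,"ay":0,"az":0.03},{"claw":0.2,"x":0,"y":0,"z":0,"ax":0,"ay":0,"az":0.013},{"claw":0.2,"x":0,"y":0,"z":0,"ax":0,"ay":0,"az":0},{"claw":0.2,"x":0,"y":0,"z":0,"ax":0,"ay":0,"az":0},{"claw":0.2,"x":0,"y":0,"z":0,"ax":0,"ay":0,"az":0},{"claw":0.2,"x":0,"y":0,"z":0,"ax":0,"ay":0,"az":0}]' 40 >/dev/null
python3 st.py
python3 - <<'E'
from h import *
t=arm.camera('top'); s=arm.camera('side')
save(t,'k_t')
o=np.hstack([cv2.resize(t['image'][220:340,340:460],(400,400)),cv2.resize(s['image'][280:440,230:390],(400,400))])
cv2.imwrite('pics/k.png',o[:,:,::-1])
E
```

```text
19.55 pos [594.11, -217.84, 101.54] yaw_y 1.688 tilt [0.0, -0.0, -1.0] F [0.68, -0.42, 0.13] M [0.06, -0.01, 0.02] w 70.52 gf 0.0 q6 -2.22
```

View pics/k.png

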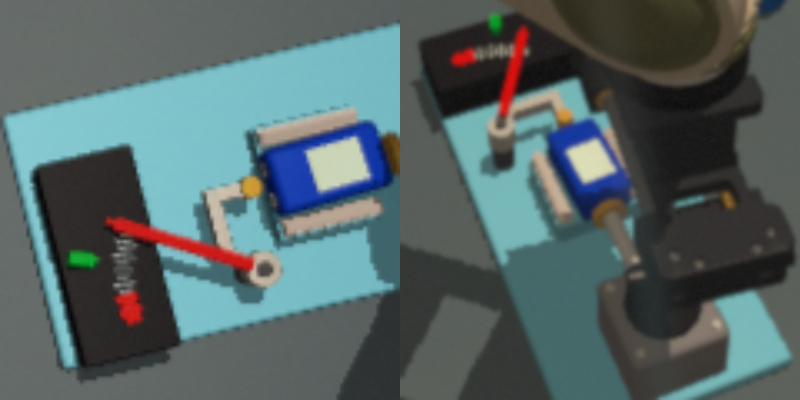

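The pack is seated between the guides, the pointer is still at rest and both arms clear it. Next I'll descend onto the knob and set up a measurement of the pointer and mark angles.

```bash
cat > ang.py <<'E'
from h import *
a0=.2345; C=np.array([563.8,-95.5]); Rz=np.array([[np.cos(a0),-np.sin(a0)],[np.sin(a0),np.cos(a0)]])
ax=C+Rz@[-45,49]
def pol(p,uvs,z,c=None):
    d=np.array([ray(p,u,z)[:2] for u in uvs])-ax
    return np.arctan2(d[:,1],d[:,0])-a0, np.hypot(*d.T)
for n in('top','side'):
    p=arm.camera(n); h=cv2.cvtColor(p['image'],cv2.COLOR_RGB2HSV); H,S,V=h[...,0],h[...,1],h[...,2]
    g=cv2.findNonZero(((H>45)&(H<75)&(S>130)&(V>50)).astype(np.uint8)); r=cv2.findNonZero((((H<7)|(H>173))&(S>150)&(V>90)).astype(np.uint8))
    if r is None: print(n,'no red'); continue
    # red pointer: points within r<97 at z56, outside the band
    th,rr=pol(p,r[:,0],56); m=(rr<97)&(rr>20)&(th>.8)&(th<1.7)
    # weighted: centre line from r 30..70 (no band there), and tip part
    q=m&(rr<68)&(rr>25); tl=np.median(th[q]) if q.any() else np.nan
    f=m&(rr>76)&(abs(th-tl)<.12); tf=np.mean(th[f]) if f.any() else np.nan
    print(n,'shot pointer mid %.3f tip %.3f rmax %.1f'%(tl,tf,rr[m&(abs(th-tl)<.12)].max()),end=' ')
    if g is not None:
        for z in(46,50,56):
            tg,rg=pol(p,g[:,0],z); k=(rg<125)&(rg>75)
            if k.any(): print('| green z%d %.3f r %.1f-%.1f inner %.3f'%(z,tg[k].mean(),rg[k].min(),rg[k].max(),tg[k][rg[k]<rg[k].min()+5].mean()),end=' ')
    print()
E
python3 ang.py
python3 -m handwheel '[{"claw":0.2,"x":-0.005,"y":-0.008,"z":-0.05,"ax":0,"ay":0,"az":0},{"claw":0.2,"x":0,"y":0,"z":-0.1,"ax":0,"ay":0,"az":0},{"claw":0.2,"x":0,"y":0,"z":-0.1,"ax":0,"ay":0,"az":0},{"claw":0.2,"x":0,"y":0,"z":-0.08,"ax":0,"ay":0,"az":0},{"claw":0.2,"x":0,"y":0,"z":-0.05,"ax":0,"ay":0,"az":0},{"claw":0.2,"x":0,"y":0,"z":-0.023,"ax":0,"ay":0,"az":0},{"claw":0.2,"x":0,"y":0,"z":0,"ax":0,"ay":0,"az":0},{"claw":1,"x":0,"y":0,"z":0,"ax":0,"ay":0,"az":0},{"claw":1,"x":0,"y":0,"z":0,"ax":0,"ay":0,"az":0},{"claw":1,"x":0,"y":0,"z":0,"ax":0,"ay":0,"az":0}]' 40 >/dev/null
python3 st.py
```

```text
top shot pointer mid 1.028 tip 1.031 rmax 89.1 | green z46 1.277 r 89.4-106.1 inner 1.282 | green z50 1.279 r 89.9-106.5 inner 1.283 | green z56 1.281 r 90.6-107.1 inner 1.286 
side shot pointer mid 1.094 tip 1.065 rmax 94.4 | green z46 1.293 r 96.0-114.8 inner 1.288 | green z50 1.292 r 92.2-110.9 inner 1.287 | green z56 1.291 r 86.6-105.2 inner 1.286 
20.58 pos [593.69, -219.27, 41.68] yaw_y 1.689 tilt [0.001, -0.001, -1.0] F [-0.43, 0.91, 0.07] M [0.02, -0.0, 0.02] w 52.48 gf 0.0 q6 -2.23
```

```bash
python3 -m handwheel '[{"claw":1,"x":0,"y":0,"z":0,"ax":0,"ay":0,"az":0},{"claw":1,"x":0,"y":0,"z":0,"ax":0,"ay":0,"az":0},{"claw":1,"x":0,"y":0,"z":0,"ax":0,"ay":0,"az":0},{"claw":1,"x":0,"y":0,"z":0,"ax":0,"ay":0,"az":0},{"claw":1,"x":0,"y":0,"z":0,"ax":0,"ay":0,"az":0},{"claw":1,"x":0,"y":0,"z":0,"ax":0,"ay":0,"az":0},{"claw":1,"x":0,"y":0,"z":0,"ax":0,"ay":0,"az":0},{"claw":1,"x":0,"y":0,"z":0,"ax":0,"ay":0,"az":-0.01},{"claw":1,"x":0,"y":0,"z":0,"ax":0,"ay":0,"az":-0.01},{"claw":1,"x":0,"y":0,"z":0,"ax":0,"ay":0,"az":-0.01}]' 40 >/dev/null
python3 st.py
python3 -m handwheel '[{"claw":1,"x":0,"y":0,"z":0,"ax":0,"ay":0,"az":-0.02},{"claw":1,"x":0,"y":0,"z":0,"ax":0,"ay":0,"az":-0.02},{"claw":1,"x":0,"y":0,"z":0,"ax":0,"ay":0,"az":-0.02},{"claw":1,"x":0,"y":0,"z":0,"ax":0,"ay":0,"az":-0.02},{"claw":1,"x":0,"y":0,"z":0,"ax":0,"ay":0,"az":-0.02},{"claw":1,"x":0,"y":0,"z":0,"ax":0,"ay":0,"az":-0.02},{"claw":1,"x":0,"y":0,"z":0,"ax":0,"ay":0,"az":-0.02},{"claw":1,"x":0,"y":0,"z":0,"ax":0,"ay":0,"az":-0.02},{"claw":1,"x":0,"y":0,"z":0,"ax":0,"ay":0,"az":-0.02},{"claw":1,"x":0,"y":0,"z":0,"ax":0,"ay":0,"az":-0.02}]' 40 >/dev/null
python3 st.py; python3 ang.py
```

```text
21.42 pos [593.62, -219.83, 40.98] yaw_y 1.594 tilt [0.001, -0.001, -1.0] F [2.08, -4.16, -1.07] M [-0.64, -0.31, 0.25] w 13.56 gf 40.0 q6 -2.13
22.25 pos [593.45, -220.55, 41.01] yaw_y 0.964 tilt [0.001, -0.003, -1.0] F [0.84, -7.91, -2.1] M [-1.18, -0.06, 0.29] w 13.54 gf 40.0 q6 -1.5
top shot pointer mid 1.028 tip 1.031 rmax 89.1 | green z46 1.277 r 89.4-106.1 inner 1.282 | green z50 1.279 r 89.9-106.5 inner 1.283 | green z56 1.281 r 90.6-107.1 inner 1.286 
side shot pointer mid 1.160 tip nan rmax 37.7
```

```bash
python3 -m handwheel '[{"claw":1,"x":0,"y":0,"z":0,"ax":0,"ay":0,"az":-0.015},{"claw":1,"x":0,"y":0,"z":0,"ax":0,"ay":0,"az":-0.015},{"claw":1,"x":0,"y":0,"z":0,"ax":0,"ay":0,"az":-0.015},{"claw":1,"x":0,"y":0,"z":0,"ax":0,"ay":0,"az":-0.015},{"claw":1,"x":0,"y":0,"z":0,"ax":0,"ay":0,"az":-0.015},{"claw":1,"x":0,"y":0,"z":0,"ax":0,"ay":0,"az":-0.015},{"claw":1,"x":0,"y":0,"z":0,"ax":0,"ay":0,"az":-0.015},{"claw":1,"x":0,"y":0,"z":0,"ax":0,"ay":0,"az":-0.015},{"claw":1,"x":0,"y":0,"z":0,"ax":0,"ay":0,"az":-0.015},{"claw":1,"x":0,"y":0,"z":0,"ax":0,"ay":0,"az":-0.015}]' 40 >/dev/null
python3 st.py; python3 ang.py
```

```text
23.18 pos [593.0, -220.85, 41.03] yaw_y 0.494 tilt [-0.0, -0.003, -1.0] F [-2.63, -8.61, -1.43] M [-1.47, 0.29, 0.41] w 13.33 gf 40.0 q6 -1.03
top shot pointer mid 1.112 tip 1.120 rmax 89.0 | green z46 1.277 r 89.4-106.1 inner 1.282 | green z50 1.279 r 89.9-106.5 inner 1.283 | green z56 1.281 r 90.6-107.1 inner 1.286 
side shot pointer mid 1.255 tip nan rmax 37.8
```

```bash
python3 -m handwheel '[{"claw":1,"x":0,"y":0,"z":0,"ax":0,"ay":0,"az":-0.013},{"claw":1,"x":0,"y":0,"z":0,"ax":0,"ay":0,"az":-0.013},{"claw":1,"x":0,"y":0,"z":0,"ax":0,"ay":0,"az":-0.013},{"claw":1,"x":0,"y":0,"z":0,"ax":0,"ay":0,"az":-0.013},{"claw":1,"x":0,"y":0,"z":0,"ax":0,"ay":0,"az":-0.013},{"claw":1,"x":0,"y":0,"z":0,"ax":0,"ay":0,"az":-0.013},{"claw":1,"x":0,"y":0,"z":0,"ax":0,"ay":0,"az":-0.013},{"claw":1,"x":0,"y":0,"z":0,"ax":0,"ay":0,"az":-0.013},{"claw":1,"x":0,"y":0,"z":0,"ax":0,"ay":0,"az":-0.013},{"claw":1,"x":0,"y":0,"z":0,"ax":0,"ay":0,"az":-0.013}]' 40 >/dev/null
python3 st.py; python3 ang.py
```

```text
24.12 pos [592.57, -220.99, 41.02] yaw_y 0.086 tilt [-0.001, -0.003, -1.0] F [-5.03, -9.23, 0.16] M [-1.56, 0.75, 0.46] w 13.59 gf 40.0 q6 -0.62
top shot pointer mid 1.215 tip 1.221 rmax 89.3 | green z46 1.277 r 89.4-106.1 inner 1.282 | green z50 1.279 r 89.9-106.5 inner 1.283 | green z56 1.281 r 90.6-107.1 inner 1.286 
side shot pointer mid 1.306 tip nan rmax 40.6
```

```bash
python3 -m handwheel '[{"claw":1,"x":0,"y":0,"z":0,"ax":0,"ay":0,"az":-0.01},{"claw":1,"x":0,"y":0,"z":0,"ax":0,"ay":0,"az":-0.01},{"claw":1,"x":0,"y":0,"z":0,"ax":0,"ay":0,"az":-0.01},{"claw":1,"x":0,"y":0,"z":0,"ax":0,"ay":0,"az":-0.01},{"claw":1,"x":0,"y":0,"z":0,"ax":0,"ay":0,"az":-0.01},{"claw":1,"x":0,"y":0,"z":0,"ax":0,"ay":0,"az":-0.008},{"claw":1,"x":0,"y":0,"z":0,"ax":0,"ay":0,"az":0},{"claw":1,"x":0,"y":0,"z":0,"ax":0,"ay":0,"az":0},{"claw":1,"x":0,"y":0,"z":0,"ax":0,"ay":0,"az":0},{"claw":1,"x":0,"y":0,"z":0,"ax":0,"ay":0,"az":0}]' 40 >/dev/null
python3 st.py; python3 ang.py
```

```text
25.05 pos [592.36, -220.96, 41.0] yaw_y -0.095 tilt [-0.002, -0.003, -1.0] F [-6.43, -9.3, 1.38] M [-1.51, 0.93, 0.34] w 13.94 gf 40.0 q6 -0.44
top shot pointer mid 1.262 tip 1.268 rmax 89.0 | green z46 1.277 r 89.4-106.1 inner 1.282 | green z50 1.279 r 89.9-106.5 inner 1.283 | green z56 1.281 r 90.6-107.1 inner 1.286 
side shot pointer mid 1.340 tip nan rmax 43.3
```

```bash
python3 -m handwheel '[{"claw":1,"x":0,"y":0,"z":0,"ax":0,"ay":0,"az":-0.005},{"claw":1,"x":0,"y":0,"z":0,"ax":0,"ay":0,"az":-0.005},{"claw":1,"x":0,"y":0,"z":0,"ax":0,"ay":0,"az":-0.005},{"claw":1,"x":0,"y":0,"z":0,"ax":0,"ay":0,"az":0},{"claw":1,"x":0,"y":0,"z":0,"ax":0,"ay":0,"az":0},{"claw":0.6,"x":0,"y":0,"z":0,"ax":0,"ay":0,"az":0},{"claw":0.4,"x":0,"y":0,"z":0,"ax":0,"ay":0,"az":0},{"claw":0.3,"x":0,"y":0,"z":0,"ax":0,"ay":0,"az":0},{"claw":0.3,"x":0,"y":0,"z":0,"ax":0,"ay":0,"az":0},{"claw":0.3,"x":0,"y":0,"z":0,"ax":0,"ay":0,"az":0}]' 40 >/dev/null
python3 st.py; python3 ang.py
python3 -m handwheel '[{"claw":0.3,"x":0,"y":0,"z":0.1,"ax":0,"ay":0,"az":0},{"claw":0.3,"x":0,"y":0,"z":0.15,"ax":0,"ay":0,"az":0},{"claw":0.3,"x":0,"y":0,"z":0.15,"ax":0,"ay":0,"az":0},{"claw":0.3,"x":0,"y":0,"z":0.15,"ax":0,"ay":0,"az":0},{"claw":0.3,"x":0,"y":0,"z":0.1,"ax":0,"ay":0,"az":0},{"claw":0.3,"x":0,"y":0,"z":0.1,"ax":0,"ay":0,"az":0},{"claw":0.3,"x":0,"y":0,"z":0.1,"ax":0,"ay":0,"az":0},{"claw":0.3,"x":0,"y":0,"z":0,"ax":0,"ay":0,"az":0},{"claw":0.3,"x":0,"y":0,"z":0,"ax":0,"ay":0,"az":0},{"claw":0.3,"x":0,"y":0,"z":0,"ax":0,"ay":0,"az":0}]' 40 >/dev/null
python3 st.py; python3 ang.py
python3 - <<'E'
from h import *
t=arm.camera('top'); s=arm.camera('side')
o=np.hstack([cv2.resize(t['image'][260:320,345:425],(400,300),interpolation=2),cv2.resize(s['image'][270:345,230:330],(400,300),interpolation=2)])
o=np.vstack([o,np.hstack([cv2.resize(t['image'][225:315,405:525],(400,300),interpolation=2),cv2.resize(s['image'][300:420,230:390],(400,300),interpolation=2)])])
cv2.imwrite('pics/f.png',o[:,:,::-1])
E
```

```text
25.98 pos [593.42, -218.8, 40.9] yaw_y -0.142 tilt [0.0, 0.0, -1.0] F [-0.36, 0.13, 0.15] M [-0.09, 0.04, -0.05] w 44.54 gf 0.0 q6 -0.4
top shot pointer mid 1.273 tip 1.280 rmax 88.9 | green z46 1.277 r 89.4-106.1 inner 1.282 | green z50 1.279 r 89.9-106.5 inner 1.283 | green z56 1.281 r 90.6-107.1 inner 1.286 
side shot pointer mid 1.352 tip nan rmax 48.0 
26.92 pos [592.98, -218.84, 167.23] yaw_y -0.142 tilt [-0.001, 0.001, -1.0] F [0.43, -0.32, -0.25] M [-0.03, 0.07, 0.03] w 61.84 gf 0.0 q6 -0.4
top shot pointer mid 1.273 tip 1.280 rmax 88.9 | green z46 1.277 r 89.4-106.1 inner 1.282 | green z50 1.279 r 89.9-106.5 inner 1.283 | green z56 1.281 r 90.6-107.1 inner 1.286 
side shot pointer mid 1.620 tip 1.615 rmax 77.8
```

View pics/f.png

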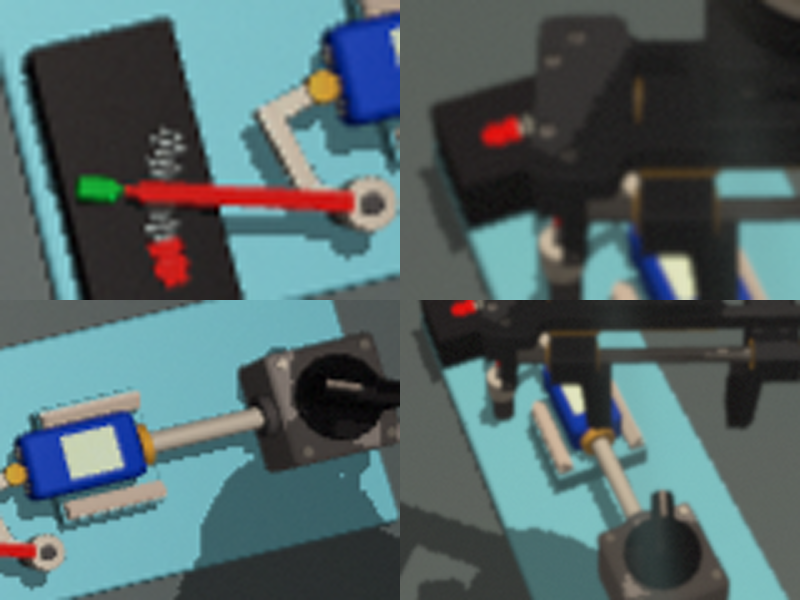

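The top view shows the pointer tip meeting the green tab at crop (122,188), in line with it, and the pack is still seated. I'll swing the arm clear for a side-view cross-check.

```bash
python3 -m handwheel '[{"claw":0.3,"x":0,"y":0.1,"z":0.05,"ax":0,"ay":0,"az":0},{"claw":0.3,"x":0,"y":0.2,"z":0.05,"ax":0,"ay":0,"az":0},{"claw":0.3,"x":0,"y":0.2,"z":0,"ax":0,"ay":0,"az":0},{"claw":0.3,"x":0,"y":0.2,"z":0,"ax":0,"ay":0,"az":0},{"claw":0.3,"x":0,"y":0.2,"z":0,"ax":0,"ay":0,"az":0},{"claw":0.3,"x":0,"y":0.2,"z":0,"ax":0,"ay":0,"az":0},{"claw":0.3,"x":0,"y":0.2,"z":0,"ax":0,"ay":0,"az":0},{"claw":0.3,"x":0,"y":0.2,"z":0,"ax":0,"ay":0,"az":0},{"claw":0.3,"x":0,"y":0.2,"z":0,"ax":0,"ay":0,"az":0},{"claw":0.3,"x":0,"y":0.2,"z":0,"ax":0,"ay":0,"az":0}]' >/dev/null
python3 -m handwheel '[{"claw":0.3,"x":0,"y":0.2,"z":0,"ax":0,"ay":0,"az":0},{"claw":0.3,"x":0,"y":0.2,"z":0,"ax":0,"ay":0,"az":0},{"claw":0.3,"x":0,"y":0.2,"z":0,"ax":0,"ay":0,"az":0},{"claw":0.3,"x":0,"y":0.2,"z":0,"ax":0,"ay":0,"az":0},{"claw":0.3,"x":0,"y":0.2,"z":0,"ax":0,"ay":0,"az":0},{"claw":0.3,"x":0,"y":0.2,"z":0,"ax":0,"ay":0,"az":0},{"claw":0.3,"x":0,"y":0.2,"z":0,"ax":0,"ay":0,"az":0},{"claw":0.3,"x":0,"y":0.1,"z":0,"ax":0,"ay":0,"az":0},{"claw":0.3,"x":0,"y":0,"z":0,"ax":0,"ay":0,"az":0},{"claw":0.3,"x":0,"y":0,"z":0,"ax":0,"ay":0,"az":0}]' >/dev/null
python3 st.py; python3 ang.py
python3 - <<'E'
from h import *
s=arm.camera('side'); t=arm.camera('top')
cv2.imwrite('pics/f2.png',cv2.resize(s['image'][275:335,230:310],(800,600),interpolation=2)[:,:,::-1])
E
```

```text
28.78 pos [592.63, 291.86, 183.49] yaw_y -0.141 tilt [-0.0, -0.0, -1.0] F [-0.39, -0.67, -0.23] M [-0.01, 0.09, -0.02] w 61.39 gf 0.0 q6 0.42
top shot pointer mid 1.273 tip 1.280 rmax 88.9 | green z46 1.277 r 89.4-106.1 inner 1.282 | green z50 1.279 r 89.9-106.5 inner 1.283 | green z56 1.281 r 90.6-107.1 inner 1.286 
side shot pointer mid 1.321 tip 1.294 rmax 89.6 | green z46 1.293 r 103.5-114.8 inner 1.298 | green z50 1.292 r 99.7-110.9 inner 1.297 | green z56 1.291 r 94.1-105.2 inner 1.296
```

View pics/f2.png

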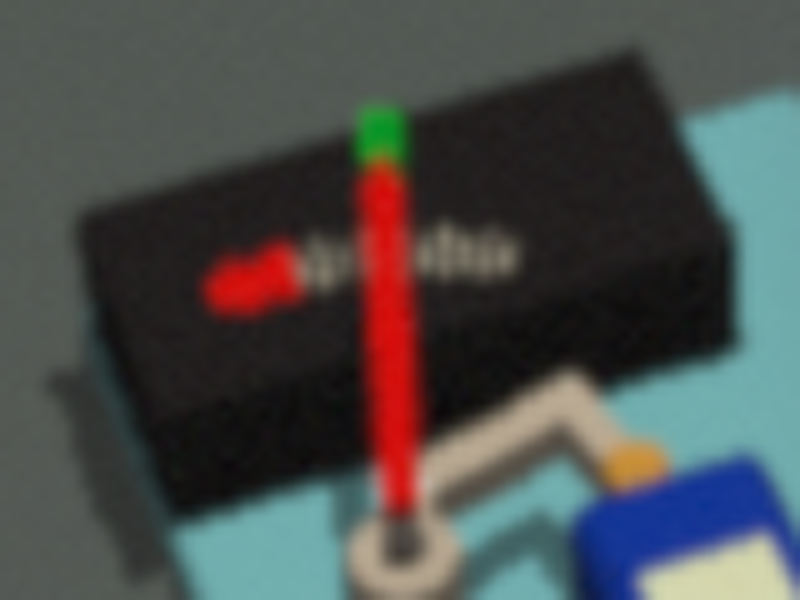

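Both views agree: the pointer tip at (381,165) sits squarely on the green tab at (382,140), with angles within about 0.003 rad. I'm handing in.

```bash
python3 -c "
from cell import arm
print(arm.sign_off())"
```

```text
the job is handed in; nothing more can be done
None
```

The blue pack lies released in the tester's cradle, the knob is turned so the red pointer's tip stands at the green mark's tip (within about 0.003 rad in both views), and the job was handed in at about 29 s with the arm clear.

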